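# Roll the blue-capped sample tube onto the reader's line

## Task

With the fingertips, roll the lying blue-capped tube across the grey plate until it lies still along the red line, centred on it; then press the green button on the code reader and let it go. Do not grasp or lift the tube, it has to roll, and leave the white-capped tube, the dishes and the tube rack as they are.

Things in the scene. Friction and masses are not known exactly. Their poses are not given: they have to be found in the camera images.
- board: fixed reading station: a grey plate, 260 mm along its x, y from -160 to +240 mm, top face 6 mm above the table. Origin at table level under the middle of the red line; x at right angles to the line, y along it, z up; yaw within 0.2 rad of the world's. A white code reader stands on the plate at the line's +y end: x -50 to 50, y 173 to 237 mm, top 64 mm above the table
- line_mid (a point): the middle of the red line on the plate's top face; the line is flat paint, 5 mm wide and 300 mm long, along the station's y axis at its x = 0
- blue_tube: lying sample tube, plain cylinder 30 mm across, 114 mm long, blue cap on the last 24 mm at its -x end, about 60 g. Origin on the axis at mid length, 21 mm above the table; x along the axis, y and z turn as it rolls. Starts 58 to 90 mm to either side of the line, 70 to 85 mm from its middle along it, within 0.1 rad of parallel. A slow push rolls it, and it stops within a few mm
- white_tube: lying sample tube, plain cylinder 30 mm across, 114 mm long, white cap on the last 24 mm at its -x end, about 60 g. Origin on the axis at mid length, 21 mm above the table; x along the axis, y and z turn as it rolls. Lies beyond the line from the blue one, at the other half of its length; must stay
- read_top (a point): the middle of the top face of the reader's round green button, 28 mm across, on top of the code reader at x = 0, y = 205 mm of the station; pressed straight down
- read (a joint): travel of the green button in m: 0 when up, 0.006 fully down, which takes about 4 N; it springs back; it counts as pressed beyond 0.004
- dish_a: a dark red-brown culture dish, 90 mm across, 15 mm high, left of the plate. Origin under its centre at table level. To be left alone
- dish_b: a dark red-brown culture dish, 90 mm across, 15 mm high, left of the plate, farther from the robot. Origin under its centre at table level. To be left alone
- dish_c: a dark red-brown culture dish, 90 mm across, 15 mm high, right of the plate. Origin under its centre at table level. To be left alone
- rack: a black tube rack, 100 x 200 mm and 45 mm high, right of the plate, with four thin blue-capped tubes standing in it up to 150 mm above the table (they are part of the rack). Origin under its centre at table level. To be left alone

How it is judged:
By the outcome, as a careful person would: the job done as asked, in the order asked, and still so for the second after the job is handed in, with the robot touching nothing.
It also fails if it takes over 45 s, if anything falls off the work surface, if the arm or the gripper's body presses on something with over 40 N, if the wrist force passes 120 N, or if a joint passes its speed limit or range.

## Robot

A 6-joint arm with a two-finger parallel gripper is mounted at the origin on the work surface. World frame = base frame: x ahead of the robot, y to its left, z up, the work surface at z = 0. Lengths are in m, angles in rad, forces in N, time in s.
With the tool pointing down it reaches from about 0.375 to 0.975 m from the base axis. Payload 3.8 kg.
Tool frame: the origin (TCP) lies on the centre line of the jaws, within the pads' length; the fingertips stand 25 mm ahead of it and the grasp point (between the pads) lies 6 mm ahead of it; z points along the fingers, y is the line along which they close (so a half turn about z gives the same grasp; the last joint's range is limited). The gripper opens to 85 mm and grips with 20 to 120 N. Pads are 22 mm wide; open, the fingers measure 114 mm over their backs; the gripper's body (76 mm by 85 mm) begins 54 mm behind the grasp point. The pads swing forward as they close: fully open they stand 13 mm farther back than shut.
Start: joints at [-1.314, 0.264, 1.604, -0, 1.274, -0.037], TCP at [0.195, -0.646, 0.256] pointing down, gripper open.
Joint ranges: [-2.63, 2.63], [-0.94, 2.18], [0.31, 2.57], [-1.31, 4.45], [0, 2.66], [-2.55, 2.55]. Speed limits (rad/s): [2.57, 2.57, 3.14, 3.14, 3.14, 3.14].

## Interface

Orientations are given as a rotation vector (axis times angle).
In Python, from workcell import bot gives the robot as it stands. The module is installed in compiled form; this text tells all that it offers.
- The arm moves only by the tool play_rows, never from a script. Its argument "commands" is a list that holds one entry, the list of rows, each a list of 7 numbers: the shift along the tool's x, y, z as a fraction of full scale, then the turn, a rotation vector about the tool's x, y, z as a fraction of full scale, then the closure, from -1 (fully open) to 1 (shut). A call has 1 to 8 rows; each row is the pose to reach, as a shift and turn from the pose commanded when the call began, along the tool's axes at that moment, turning the shorter way round; what a row does not reach only later rows make up. Full scale, the value 1, is 60 cm for a shift and 180 degrees for a turn. A row lasts 1/10 s, in which the tool goes at most 50 mm and 8.59 degrees, less where a joint would pass 70% of its speed; a pose out of reach is approached as far as the arm can. A call with a number of a shift or a turn outside -1 to 1 is refused whole. A call with a gripper value outside its range is refused whole. The fingers move at their own pace and stop on an object; "force" is the grip in N (left out, the last holds). Time passes only in rows, so rows that repeat a pose let the fingers close. It gives the time, the measured TCP pose, the force, the opening and the grip force at its end, in the units of the state.
- bot.read_state(): the state, without advancing time (a new reading comes with each control period).
- bot.read_camera(name): name is "side" or "top" or "wrist"; returns the picture (480x640x3 uint8, blue, green, red); there is no depth.
- bot.camera_params(name): a dict with "fov_y" (degrees; the focal length in pixels is half the picture's height over the tangent of half this angle, whatever the lens; pixels are square), "cx", "cy" (the principal point, pixels), "rvec" (rotation vector, rad) and "tvec" (3), from world to camera coordinates, as OpenCV has them. Camera axes: x right, y down, z forward; pixel columns grow to the right and rows downward; lengths in m; the calibration is good to about 2 mm. The wrist camera is an equidistant fisheye: a pixel r from the principal point sees the ray r / f radians off the axis. A picture is of the moment at which its call begins: read the wrist's pose just before it. camera_params takes no time and is no camera call; for the wrist camera it gives the pose at the moment of the call.
- bot.finish_job(): hands the job in; it is judged then, once.
The state is a dict: "time": time; "q": joint angles; "joint_vel": joint speeds; "joint_torque": joint torques, N m; "tool_pos": TCP position; "tcp_rot": TCP orientation; "wrist_force": force on the tool from outside, world axes, zero at the start; "torque": the same for the moment, N m; "width": opening from 0.0 (shut) to 1.0 (fully open); "grip_force": force on a finger pad.
Only numpy, scipy, OpenCV 4.12 (cv2) and the standard library are available. Lean on these libraries where they do the work, as an engineer would, in place of code of your own. Each camera call takes 0.05 s, during which the arm holds its last target. There are 200 camera calls.

## Working session

There is one attempt and no reset: what is moved stays moved. The work goes in short steps, Python scripts to look and compute and a tool call to move; the robot and the scene stay as the last step left them, time stands still between calls to the robot, and variables do not carry over. Pictures are saved under pics/ and viewed, at most 11 in all, crops included, and the job is handed in when it is done.

Besides the shell and the picture viewer there is one more tool, called as name(argument=value, ...) on one line, values as JSON. play_rows: Moves the arm, as the interface text tells. Its arguments: {"type":"object","properties":{"commands":{"type":"array"},"force":{"type":"number"}},"required":["commands"]}

```bash
mkdir -p pics; python3 - <<'E'
from workcell import bot
import cv2
for n in("top","side"):
    cv2.imwrite(f"pics/{n}0.png",bot.read_camera(n)); print(n,bot.camera_params(n))
print(bot.read_state())
E
```

```text
top {'fov_y': 50.80165094842777, 'cx': 312.36071472840126, 'cy': 237.1046669291554, 'rvec': array([ 2.19543458, -2.18206757,  0.05153404]), 'tvec': array([1.42699775e-03, 4.99360483e-01, 1.54209179e+00])}
side {'fov_y': 47.55948890516684, 'cx': 320.5371932177806, 'cy': 237.83187967248205, 'rvec': array([ 0.50667561, -2.67687103,  1.21672508]), 'tvec': array([0.46681523, 0.18290668, 1.27601565])}
{'time': 0.1, 'q': array([-1.31389738e+00,  2.64713092e-01,  1.60524516e+00,  1.31553633e-05,
        1.27372305e+00, -3.68942238e-02]), 'joint_vel': array([ 0.00062276, -0.00094419, -0.00330991, -0.00082562, -0.00095705,
        0.00168176]), 'joint_torque': array([ 2.30299638e-04, -5.16706824e+01, -3.68592095e+01, -5.75837430e-05,
        6.28602007e-03, -2.85407486e-05]), 'tool_pos': array([ 0.19531823, -0.64547667,  0.25505854]), 'tcp_rot': array([-3.10570380e+00, -4.59521242e-01,  3.40314327e-04]), 'wrist_force': array([ 0.17478404,  0.21455779, -0.19577168]), 'torque': array([ 0.00263325, -0.015993  , -0.05292041]), 'grip_force': 0.0, 'width': 1.0022447208133476}
```

View pics/top0.png

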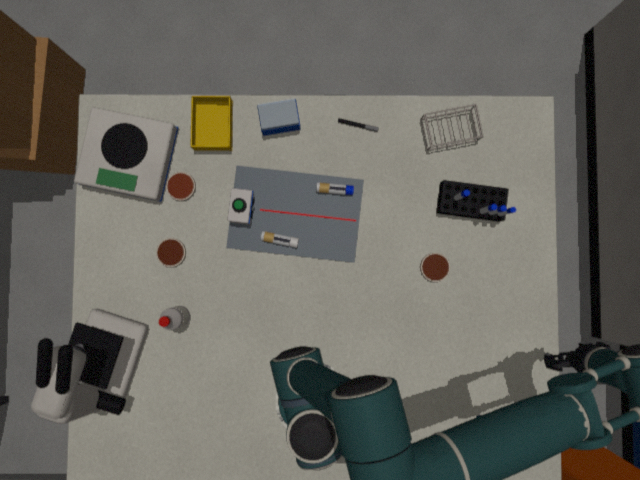

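View pics/side0.png

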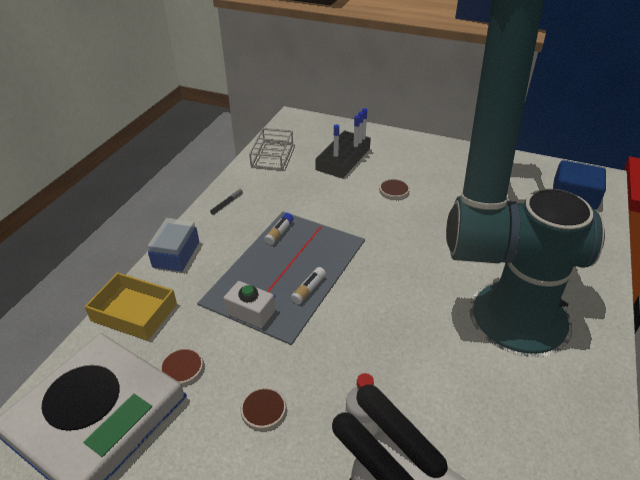

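The top view shows the plate with corners near (236,167), (363,180), (355,262) and (228,248). The red line runs from (262,210) to (355,220). The blue tube is at (335,189) on the far side of the line, and the white tube is at (280,240). I'll enlarge it for better pixel readings.

```bash
cat > h.py <<'E'
import numpy as np, cv2
from workcell import bot
from scipy.spatial.transform import Rotation as R
def ray2plane(name,uv,z,p=None,fish=False):
    p=p or bot.camera_params(name); f=240/np.tan(np.radians(p["fov_y"])/2)
    Rm=cv2.Rodrigues(np.array(p["rvec"]))[0]; c=-Rm.T@p["tvec"]
    x=(np.array(uv,float)-[p["cx"],p["cy"]])/f
    if fish:
        r=np.hypot(*x); d=np.array([*(x/r*np.sin(r)),np.cos(r)])
    else: d=np.array([*x,1])
    d=Rm.T@d
    return c+d*(z-c[2])/d[2]
E
python3 - <<'E'
import cv2
im=cv2.imread("pics/top0.png")
cv2.imwrite("pics/topc.png",cv2.resize(im[160:270,222:372],None,fx=5.3,fy=5.3,interpolation=cv2.INTER_CUBIC))
E
```

```text
(no output)
```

View pics/topc.png

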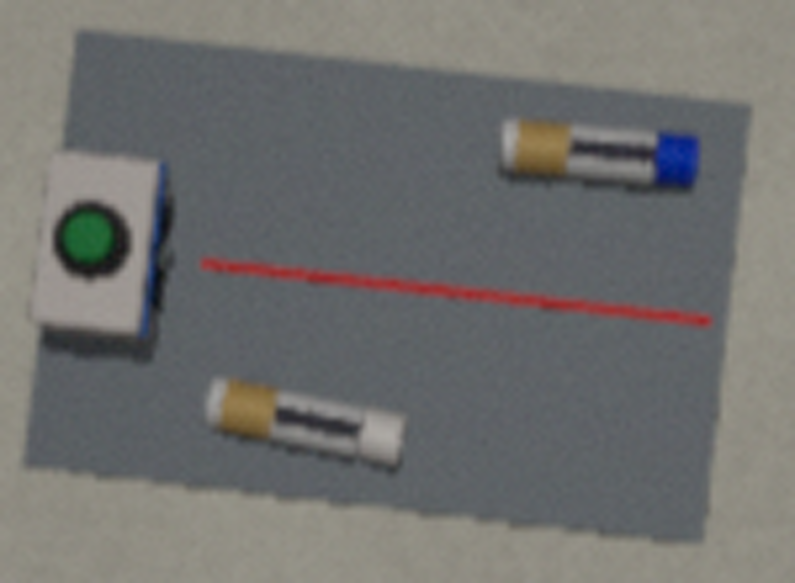

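```bash
cat > m.py <<'E'
from h import *
def P(u,v,z): return ray2plane("top",(222+(u+.5)/5.3-.5,160+(v+.5)/5.3-.5),z)
c=[P(*q,.006) for q in((78,32),(750,104),(704,543),(25,466))]
a,b=P(202,264,.006),P(711,321,.006)
yv=a-b; yaw=np.arctan2(-yv[0],yv[1]); print("line",a,b,np.linalg.norm(yv),"yaw",yaw)
Rz=R.from_euler('z',yaw).as_matrix(); o=(a+b)/2;o[2]=0
cc=np.mean(c,0)-Rz@[0,.04,0]; print("mid",o,cc, "yaw edges",[np.arctan2(-(x-y)[0],(x-y)[1]) for x,y in((c[0],c[1]),(c[3],c[2]))])
t1,t2=P(504,146,.025),P(697,161,.025)
btn=P(87,237,.07)
print("btn st",Rz.T@(btn-o),btn)
for n,p in(("open end",t1),("cap",t2),("mid",(t1+t2)/2),("w1",P(208,402,.025)),("w2",P(402,440,.025))): print(n,p,Rz.T@(p-o))
s=bot.read_state(); print(s["tool_pos"],R.from_rotvec(s["tcp_rot"]).as_matrix().round(3))
E
python3 m.py
```

```text
line [0.58502117 0.16868839 0.006     ] [ 0.5531531 -0.1295294  0.006    ] 0.2999156971599134 yaw -0.10645772527308668
mid [0.56908713 0.0195795  0.        ] [0.56888942 0.01931477 0.006     ] yaw edges [np.float64(-0.10286106528935535), np.float64(-0.10662860009515976)]
btn st [0.00166978 0.20811841 0.07      ] [0.59286144 0.22634227 0.07      ]
open end [ 0.65261364 -0.00794936  0.025     ] [ 0.08597877 -0.01849776  0.025     ]
cap [ 0.64441988 -0.11981921  0.025     ] [ 0.08971832 -0.13060492  0.025     ]
mid [ 0.64851676 -0.06388428  0.025     ] [ 0.08784855 -0.07455134  0.025     ]
w1 [0.50289283 0.16207724 0.025     ] [-0.08096091  0.13465743  0.025     ]
w2 [0.48159919 0.04985601 0.025     ] [-0.09020973  0.02080892  0.025     ]
[ 0.19531823 -0.64547667  0.25505854] [[ 0.957  0.29  -0.001]
 [ 0.29  -0.957  0.002]
 [ 0.    -0.002 -1.   ]]
```

```bash
cat > g.py <<'E'
import sys
from h import *
YAW=-.1055; O=np.array([.569,.0195,0]); Rz=R.from_euler('z',YAW)
def go(sx,sy,z,yaw=0):
    s=bot.read_state(); T=R.from_rotvec(s["tcp_rot"]); w=O+Rz.apply([sx,sy,z])
    G=Rz*R.from_euler('z',yaw)*R.from_matrix(np.diag([1.,-1,-1]))
    print("t",s["time"],"st",Rz.inv().apply(s["tool_pos"]-O).round(4),"F",s["wrist_force"].round(1),"w",round(s["width"],3),"q6",round(s["q"][5],2))
    print("shift",(T.inv().apply(w-s["tool_pos"])/.6).round(4),"turn",((T.inv()*G).as_rotvec()/np.pi).round(4), "world",w.round(3))
if __name__=="__main__": go(*map(float,sys.argv[1:]))
E
python3 g.py .14 -.0745 .2
```

```text
t 0.1 st [-0.3016 -0.7006  0.2551] F [ 0.2  0.2 -0.2] w 1.002 q6 -0.04
shift [ 1.0838 -0.6752  0.0933] turn [-7.000e-04  1.000e-04  1.271e-01] world [ 0.7   -0.069  0.2  ]
```

play_rows(commands=[[[0.55,-0.34,0,0,0,0.127,0],[0.55,-0.34,0,0,0,0.127,0],[0.55,-0.34,0,0,0,0.127,0],[0.55,-0.34,0,0,0,0.127,0],[0.55,-0.34,0,0,0,0.127,0],[0.55,-0.34,0,0,0,0.127,0],[0.55,-0.34,0,0,0,0.127,0],[0.55,-0.34,0,0,0,0.127,0]]])

```text
time: 0.9
tool_pos: [0.4535, -0.3526, 0.2559]
tcp_rot: [-3.136, 0.163, 0.0]
wrist_force: [0.4, -0.8, -0.2]
width: 0.5
grip_force: 0.0
```

```bash
python3 g.py .14 -.0745 .1
```

```text
t 0.9 st [-0.0757 -0.3822  0.2559] F [ 0.4 -0.8 -0.2] w 0.5 q6 0.97
shift [ 0.3603 -0.5121  0.2602] turn [-0.0003  0.0001  0.0005] world [ 0.7   -0.069  0.1  ]
```

play_rows(commands=[[[0.36,-0.512,0.05,0,0,0,0],[0.36,-0.512,0.05,0,0,0,0],[0.36,-0.512,0.05,0,0,0,0],[0.36,-0.512,0.05,0,0,0,0],[0.36,-0.512,0.05,0,0,0,0],[0.36,-0.512,0.05,0,0,0,0],[0.36,-0.512,0.05,0,0,0,0],[0.36,-0.512,0.05,0,0,0,0]]])

```text
time: 1.7
tool_pos: [0.7008, -0.0687, 0.2249]
tcp_rot: [-3.136, 0.161, 0.001]
wrist_force: [0.5, -0.6, -0.2]
width: 0.497
grip_force: 0.0
```

```bash
python3 g.py .14 -.0745 .06; python3 - <<'E'
from h import *
p=bot.camera_params("wrist"); cv2.imwrite("pics/w1.png",bot.read_camera("wrist")); print(p)
E
```

```text
t 1.7 st [ 0.1404 -0.0739  0.2249] F [ 0.5 -0.6 -0.2] w 0.497 q6 1.54
shift [-0.0004  0.0014  0.2748] turn [-0.0004  0.0003  0.0009] world [ 0.7   -0.069  0.06 ]
{'fov_y': 65.70646984690485, 'cx': 320.32981272104325, 'cy': 245.0554723790306, 'rvec': array([-1.97546946,  2.19090656,  0.29521202]), 'tvec': array([0.00453899, 0.65362518, 0.53329875])}
```

View pics/w1.png

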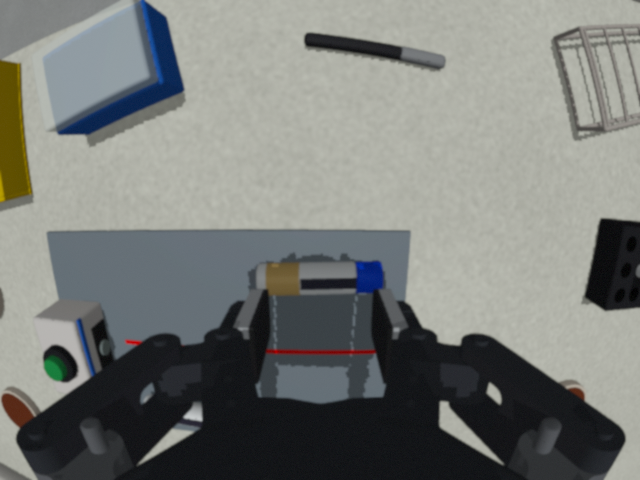

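The wrist view shows the blue tube from (257,278) to the cap end at (383,277), nearly parallel to the red line (row 351, columns 265–375).

```bash
python3 - <<'E'
from h import *
from g import O,Rz
for n,u,z in(("e1",(257,278),.025),("e2",(383,277),.025),("l1",(128,341),.006),("l2",(370,351.5),.006),("edge1",(48,231),.006),("edge2",(409,230),.006)):
    print(n,Rz.inv().apply(ray2plane("wrist",u,z,fish=True)-O).round(4))
E
```

```text
e1 [ 0.0906 -0.0125  0.025 ]
e2 [ 0.0922 -0.128   0.025 ]
l1 [0.0017 0.1505 0.006 ]
l2 [ 0.0011 -0.1232  0.006 ]
edge1 [0.1323 0.2402 0.006 ]
edge2 [ 0.1322 -0.1542  0.006 ]
```

play_rows(commands=[[[0,0.003,0.28,0,0,0,0],[0,0.003,0.28,0,0,0,0],[0,0.003,0.28,0,0,0,0],[0,0.003,0.28,0,0,0,0],[0,0.003,0.318,0,0,0,0],[0,0.003,0.318,0,0,0,0],[0,0.003,0.318,0,0,0,0]]])

```text
time: 2.45
tool_pos: [0.6996, -0.0745, 0.0364]
tcp_rot: [3.137, -0.165, 0.001]
wrist_force: [0.5, -1.0, 0.9]
width: 0.5
grip_force: 0.0
```

```bash
python3 g.py .028 -.0745 .034; python3 - <<'E'
from h import *
im=bot.read_camera("wrist"); cv2.imwrite("pics/w2.png",im)
E
```

```text
t 2.45 st [ 0.1397 -0.0797  0.0364] F [ 0.5 -1.   0.9] w 0.5 q6 1.53
shift [-0.1862 -0.0087  0.0039] turn [ 0.     -0.0001  0.    ] world [ 0.589 -0.058  0.034]
```

View pics/w2.png

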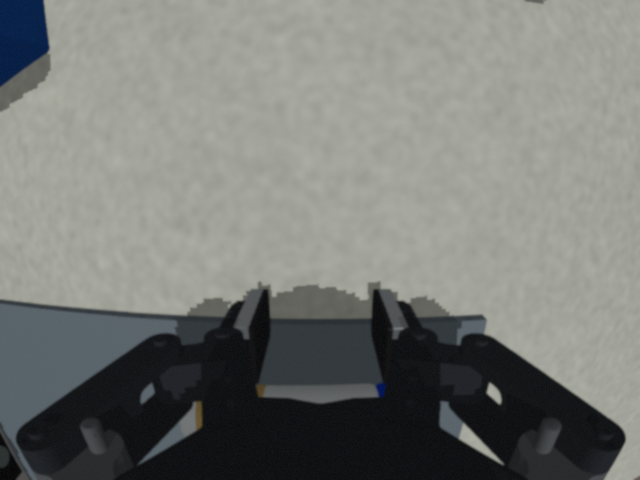

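The gap is clear: both fingertips stand on the plate's far strip behind the tube, with the tube hidden below row 385. I'll start the slow push.

play_rows(commands=[[[-0.015,-0.008,0.003,0,0,0,0],[-0.03,-0.01,0.003,0,0,0,0],[-0.035,-0.01,0.003,0,0,0,0],[-0.04,-0.01,0.003,0,0,0,0],[-0.045,-0.01,0.003,0,0,0,0],[-0.05,-0.01,0.003,0,0,0,0],[-0.055,-0.01,0.003,0,0,0,0],[-0.06,-0.01,0.003,0,0,0,0]]])

```text
time: 3.3
tool_pos: [0.6637, -0.0645, 0.0336]
tcp_rot: [3.137, -0.165, -0.0]
wrist_force: [0.4, 0.9, 0.4]
width: 0.498
grip_force: 0.0
```

play_rows(commands=[[[-0.005,0,0,0,0,0,0],[-0.01,0,0,0,0,0,0],[-0.015,0,0,0,0,0,0],[-0.02,0,0,0,0,0,0],[-0.025,0,0,0,0,0,0],[-0.03,0,0,0,0,0,0],[-0.035,0,0,0,0,0,0],[-0.04,0,0,0,0,0,0]]])

```text
time: 4.1
tool_pos: [0.6398, -0.0619, 0.0337]
tcp_rot: [-3.137, 0.165, -0.0]
wrist_force: [0.2, 0.1, 1.1]
width: 0.501
grip_force: 0.0
```

```bash
python3 g.py .032 -.0745 .034; python3 - <<'E'
from h import *
im=bot.read_camera("top"); cv2.imwrite("pics/t2.png",cv2.resize(im[160:270,222:372],None,fx=5.3,fy=5.3,interpolation=cv2.INTER_CUBIC))
E
```

```text
t 4.1 st [ 0.079  -0.0735  0.0337] F [0.2 0.1 1.1] w 0.501 q6 1.54
shift [-0.0783  0.0017 -0.0005] turn [-0.     -0.      0.0001] world [ 0.593 -0.058  0.034]
```

View pics/t2.png

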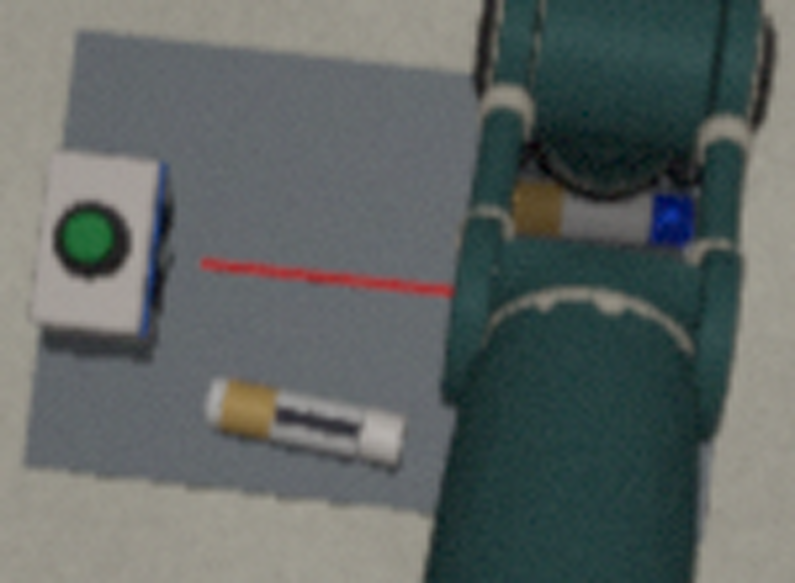

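The tube is rolling ahead of the fingers. Its cap centre is at about (673,220), around 55 mm from the line. I'll keep going.

play_rows(commands=[[[-0.005,0,0,0,0,0,0],[-0.01,0,0,0,0,0,0],[-0.015,0,0,0,0,0,0],[-0.02,0,0,0,0,0,0],[-0.025,0,0,0,0,0,0],[-0.03,0,0,0,0,0,0],[-0.035,0,0,0,0,0,0],[-0.04,0,0,0,0,0,0]]])

```text
time: 4.95
tool_pos: [0.616, -0.0594, 0.0337]
tcp_rot: [3.137, -0.165, 0.0]
wrist_force: [0.7, -0.1, -0.2]
width: 0.501
grip_force: 0.0
```

play_rows(commands=[[[-0.004,0,0,0,0,0,0],[-0.008,0,0,0,0,0,0],[-0.012,0,0,0,0,0,0],[-0.015,0,0,0,0,0,0],[-0.018,0,0,0,0,0,0],[-0.021,0,0,0,0,0,0],[-0.024,0,0,0,0,0,0],[-0.026,0,0,0,0,0,0]]])

```text
time: 5.75
tool_pos: [0.6005, -0.0578, 0.0337]
tcp_rot: [-3.137, 0.165, 0.0]
wrist_force: [-0.0, 0.6, 0.6]
width: 0.499
grip_force: 0.1
```

```bash
python3 g.py .032 -.0745 .034; python3 - <<'E'
from h import *
im=bot.read_camera("top"); cv2.imwrite("pics/t3.png",cv2.resize(im[180:245,300:372],None,fx=8,fy=8,interpolation=cv2.INTER_CUBIC))
E
```

```text
t 5.75 st [ 0.0395 -0.0735  0.0337] F [-0.   0.6  0.6] w 0.499 q6 1.54
shift [-0.0125  0.0017 -0.0006] turn [-0.      0.      0.0001] world [ 0.593 -0.058  0.034]
```

View pics/t3.png

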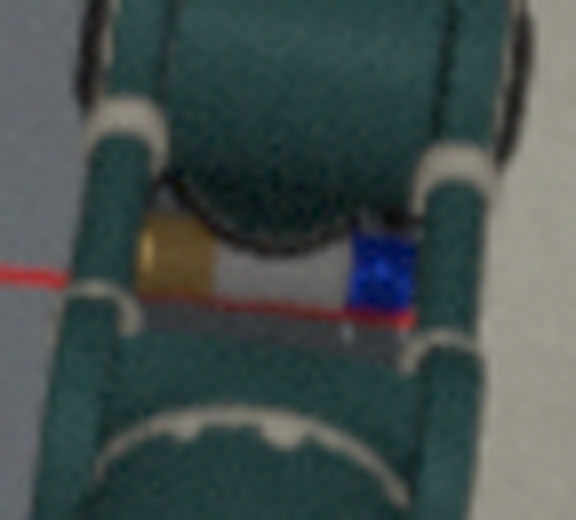

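The tube's cap centre is at about (385,273) and the line at about (385,319), so roughly 16 mm remain. I'll creep the next 12 mm and then back off.

play_rows(commands=[[[-0.003,0,0,0,0,0,0],[-0.006,0,0,0,0,0,0],[-0.009,0,0,0,0,0,0],[-0.012,0,0,0,0,0,0],[-0.015,0,0,0,0,0,0],[-0.017,0,0,0,0,0,0],[-0.019,0,0,0,0,0,0],[-0.02,0,0,0,0,0,0]]])

```text
time: 6.6
tool_pos: [0.5886, -0.0565, 0.0337]
tcp_rot: [-3.137, 0.165, 0.0]
wrist_force: [-0.0, 0.0, 0.1]
width: 0.505
grip_force: 0.0
```

play_rows(commands=[[[0.01,0,0,0,0,0,0],[0.05,0,0,0,0,0,0],[0.08,0,0,0,0,0,0],[0.08,0,-0.08,0,0,0,0],[0.08,0,-0.16,0,0,0,0],[0.08,0,-0.24,0,0,0,0],[0.08,0,-0.3,0,0,0,0],[0.08,0,-0.3,0,0,0,0]]])

```text
time: 7.4
tool_pos: [0.6414, -0.0622, 0.2221]
tcp_rot: [3.136, -0.165, 0.022]
wrist_force: [0.4, 0.2, -0.9]
width: 0.499
grip_force: 0.0
```

```bash
python3 g.py .032 -.0745 .034; python3 - <<'E'
from h import *
p=bot.camera_params("wrist");im=bot.read_camera("wrist"); np.save("pw.npy",p,allow_pickle=True)
cv2.imwrite("pics/w4.png",cv2.resize(im[240:440,190:450],None,fx=3,fy=3,interpolation=cv2.INTER_CUBIC))
E
```

```text
t 7.4 st [ 0.0806 -0.0736  0.2221] F [ 0.4  0.2 -0.9] w 0.499 q6 1.54
shift [-0.0853  0.0013  0.3123] turn [ 0.0001 -0.0044  0.0001] world [ 0.593 -0.058  0.034]
```

View pics/w4.png

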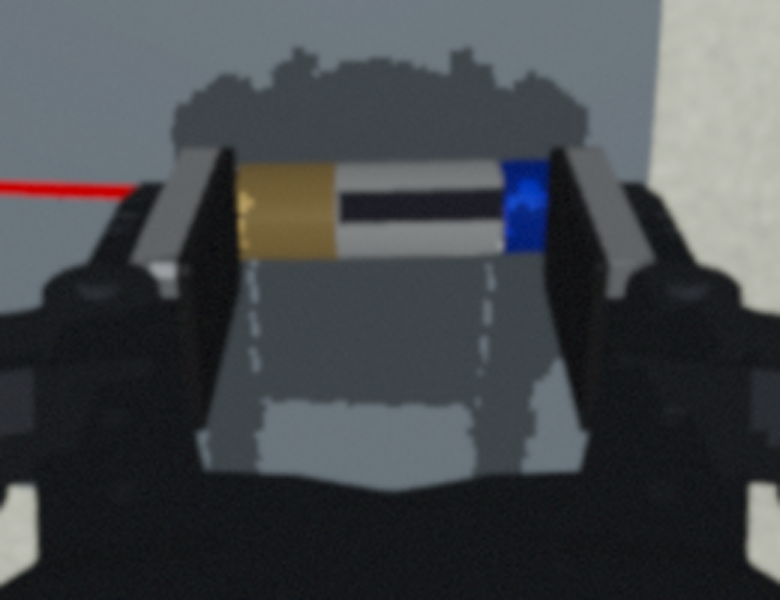

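The tube now covers the line. Its edges run (240,166)–(545,160) and (240,261)–(545,254), and the line enters at (20,187)–(130,192).

```bash
cat > ax.py <<'E'
from h import *
from g import O,Rz
def axis(p,e1,e2,z=.021):
    Rm=cv2.Rodrigues(np.array(p["rvec"]))[0]; c=-Rm.T@p["tvec"]
    d=0
    for e in(e1,e2):
        v=ray2plane("wrist",e,0,p,True)-c; d=d+v/np.linalg.norm(v)
    return Rz.inv().apply(c+d*(z-c[2])/d[2]-O)
E
python3 - <<'E'
from ax import *
p=np.load("pw.npy",allow_pickle=True).item()
f=lambda u,v:(190+(u+.5)/3-.5,240+(v+.5)/3-.5)
print(axis(p,f(240,166),f(240,261)),axis(p,f(545,160),f(545,254)))
for q in((20,187.5),(130,192)): print(Rz.inv().apply(ray2plane("wrist",f(*q),.006,p,True)-O))
E
```

```text
[-0.00080057 -0.02544351  0.021     ] [ 0.00140641 -0.12163301  0.021     ]
[-0.00021466  0.05250885  0.006     ]
[-0.00065369  0.01360158  0.006     ]
```

Axis is within about 1 mm of the line. Next is the button, with the fingers shut.

play_rows(commands=[[[-0.134,-0.464,0.05,0,0,0,1],[-0.134,-0.464,0.05,0,0,0,1],[-0.134,-0.464,0.05,0,0,0,1],[-0.134,-0.464,0.05,0,0,0,1],[-0.134,-0.464,0.05,0,0,0,1],[-0.134,-0.464,0.05,0,0,0,1],[-0.134,-0.464,0.05,0,0,0,1],[-0.134,-0.464,0.05,0,0,0,1]]])

```text
time: 8.25
tool_pos: [0.5846, 0.2244, 0.1817]
tcp_rot: [3.136, -0.161, -0.005]
wrist_force: [-0.1, -0.3, 0.9]
width: 0.001
grip_force: 0.0
```

```bash
python3 g.py 0 .205 .11; python3 - <<'E'
from h import *
im=bot.read_camera("top")
cv2.imwrite("pics/t5.png",cv2.resize(im[160:270,222:372],None,fx=5.3,fy=5.3,interpolation=cv2.INTER_CUBIC))
E
```

```text
t 8.25 st [-0.0061  0.2054  0.1817] F [-0.1 -0.3  0.9] w 0.001 q6 2.0
shift [0.0105 0.0006 0.1194] turn [0.0006 0.0009 0.001 ] world [0.591 0.223 0.11 ]
```

View pics/t5.png

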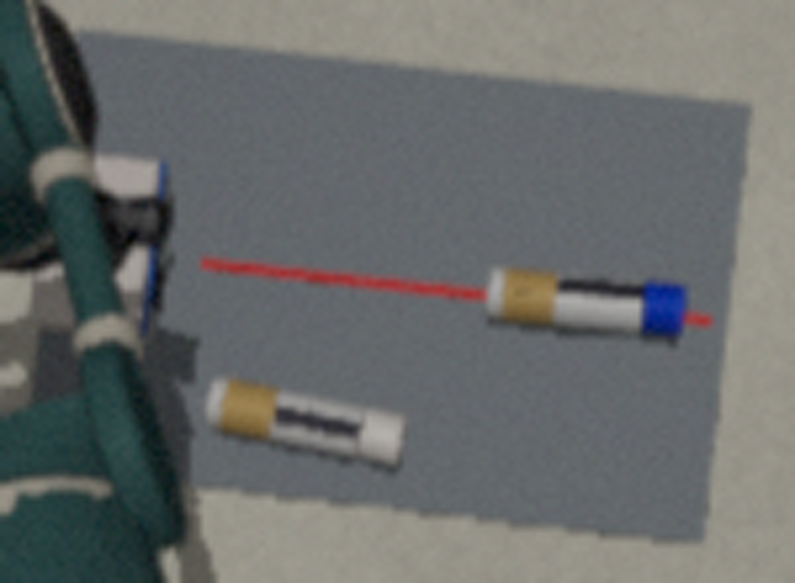

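The tube lies over the line: its left end is at (490,292) and its cap end at (685,310), with about 0.02 rad of skew. I'll get the numbers from the calibration.

```bash
python3 - <<'E'
from h import *
from g import O,Rz
def P(u,v,z): return Rz.inv().apply(ray2plane("top",(222+(u+.5)/5.3-.5,160+(v+.5)/5.3-.5),z)-O).round(4)
for z in(.021,.025): print(P(488,292.5,z),P(686,310,z))
print(P(490,296,.006),P(685,318,.006))
E
```

```text
[ 0.0006 -0.0187  0.021 ] [ 0.0032 -0.1338  0.021 ]
[ 0.0002 -0.0188  0.025 ] [ 0.0028 -0.1336  0.025 ]
[ 0.0002 -0.0198  0.006 ] [ 0.     -0.1346  0.006 ]
```

Mid-offset is about 1 mm and skew about 0.02 rad, which is good enough to leave. Now I'll lower onto the button.

play_rows(commands=[[[0.01,0,0.06,0,0,0,1],[0.01,0,0.115,0,0,0,1],[0.01,0,0.115,0,0,0,1],[0.01,0,0.115,0,0,0,1]]])

```text
time: 8.7
tool_pos: [0.5915, 0.2215, 0.1142]
tcp_rot: [3.136, -0.168, -0.003]
wrist_force: [0.7, -0.3, 0.4]
width: -0.001
grip_force: 0.0
```

```bash
python3 g.py 0 .205 .1; python3 - <<'E'
from h import *
im=bot.read_camera("side"); cv2.imwrite("pics/s5.png",cv2.resize(im[250:340,190:310],None,fx=6,fy=6,interpolation=cv2.INTER_CUBIC))
E
```

```text
t 8.7 st [0.0011 0.2033 0.1142] F [ 0.7 -0.3  0.4] w -0.001 q6 2.0
shift [-0.0019 -0.0029  0.0237] turn [ 0.0004  0.0006 -0.0005] world [0.591 0.223 0.1  ]
```

View pics/s5.png

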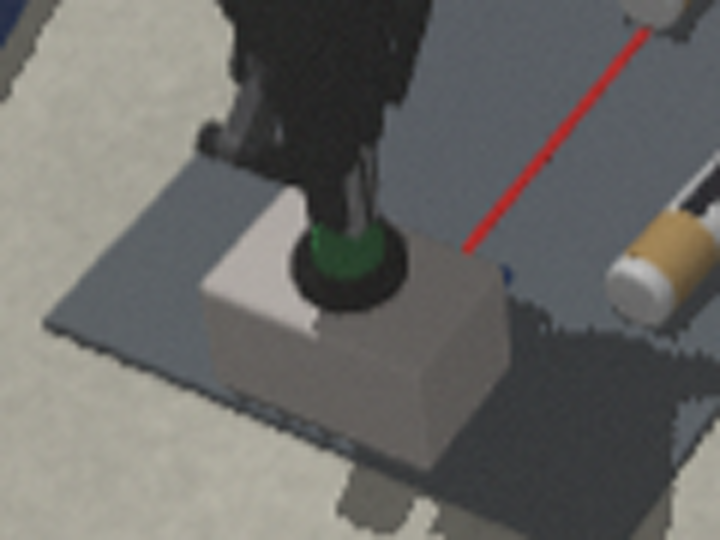

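The shut fingertips are just above the green button, at about (345,235) in the crop. I'll press in small steps.

play_rows(commands=[[[-0.001,-0.002,0.005,0,0,0,1],[-0.001,-0.002,0.01,0,0,0,1],[-0.001,-0.002,0.014,0,0,0,1],[-0.001,-0.002,0.018,0,0,0,1],[-0.001,-0.002,0.022,0,0,0,1],[-0.001,-0.002,0.022,0,0,0,1]]])

```text
time: 9.35
tool_pos: [0.5926, 0.2247, 0.1048]
tcp_rot: [-3.137, 0.165, -0.004]
wrist_force: [-3.2, -2.0, 14.6]
width: -0.002
grip_force: 7.5
```

play_rows(commands=[[[0,0,-0.006,0,0,0,1],[0,0,-0.006,0,0,0,1]]])

```text
time: 9.55
tool_pos: [0.5925, 0.2247, 0.1066]
tcp_rot: [-3.136, 0.165, -0.005]
wrist_force: [1.7, -1.0, 3.1]
width: -0.002
grip_force: 1.6
```

play_rows(commands=[[[0,0,-0.004,0,0,0,1],[0,0,-0.004,0,0,0,1]]])

```text
time: 9.75
tool_pos: [0.5916, 0.2246, 0.1077]
tcp_rot: [-3.137, 0.165, -0.001]
wrist_force: [1.0, 0.1, 1.8]
width: -0.002
grip_force: 1.3
```

play_rows(commands=[[[0,0,-0.004,0,0,0,1],[0,0,-0.004,0,0,0,1]]])

```text
time: 9.95
tool_pos: [0.5908, 0.2244, 0.1096]
tcp_rot: [3.137, -0.165, -0.002]
wrist_force: [0.6, 0.1, 2.3]
width: -0.001
grip_force: 0.8
```

play_rows(commands=[[[0,0,-0.004,0,0,0,1],[0,0,-0.004,0,0,0,1]]])

```text
time: 10.15
tool_pos: [0.5905, 0.2242, 0.1117]
tcp_rot: [3.137, -0.165, -0.003]
wrist_force: [-0.4, 0.4, -0.6]
width: 0.001
grip_force: 0.0
```

The force fell off over about 6 mm of travel, so the button was fully pressed and has sprung back. I'll lift away and do a last check.

play_rows(commands=[[[0,0,-0.08,0,0,0,1],[0,0,-0.16,0,0,0,1],[0,-0.08,-0.2,0,0,0,1],[0,-0.1,-0.2,0,0,0,1],[0,-0.1,-0.2,0,0,0,1],[0,-0.1,-0.2,0,0,0,1]]])

```text
time: 10.75
tool_pos: [0.5961, 0.2834, 0.2299]
tcp_rot: [3.135, -0.163, -0.006]
wrist_force: [-0.4, 0.3, 0.6]
width: -0.002
grip_force: 0.0
```

```bash
python3 - <<'E'
from h import *
im=bot.read_camera("top")
a=cv2.resize(im[160:270,222:372],None,fx=5.3,fy=5.3,interpolation=cv2.INTER_CUBIC)
b=cv2.imread("pics/t5.png"); print(np.abs(a[240:560,420:].astype(int)-b[240:560,420:]).mean(), np.abs(a[350:480,200:420].astype(int)-b[350:480,200:420]).mean(), bot.read_state()["time"])
cv2.imwrite("pics/t6.png",a)
E
```

```text
1.7498472222222223 1.7626923076923078 10.8
```

View pics/t6.png

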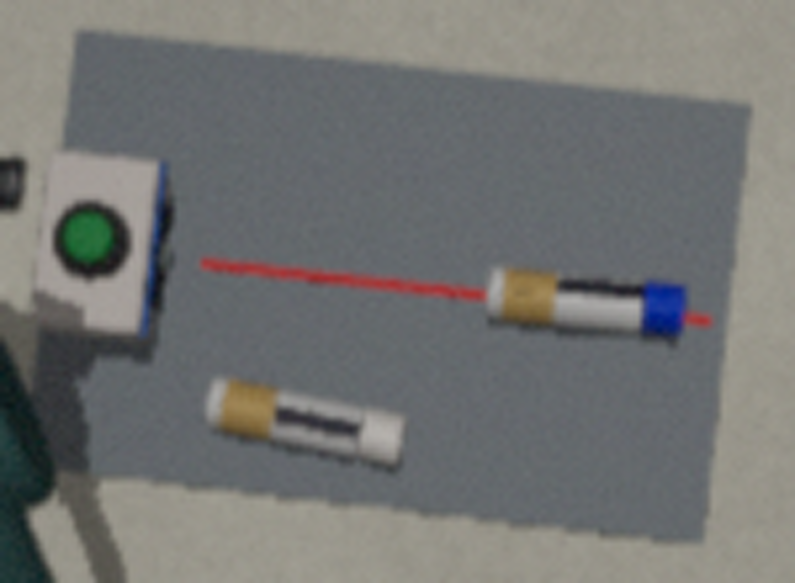

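The blue tube lies still on the line at (490,292)–(685,310). The white tube hasn't moved, the button is up and the arm is clear.

```bash
python3 -c "
from workcell import bot
print(bot.finish_job())"
```

```text
the job is handed in; nothing more can be done
None
```

The job is handed in: the blue tube was rolled onto the red line and lies still about 1 mm off it with about 0.02 rad of skew (centred across the line, not moved along to its midpoint), then the green button was pressed fully and released; the white tube is unmoved, and the arm never went near the dishes or rack.

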